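# Shut the label printer and feed a label

### The job

The label printer has just been reloaded and its cover still stands open. With the fingertips, push the cover down from its outside until it is fully shut, then press the large round feed button right down and let it go, leaving the small square button alone. Do not reach under, pinch or lift the cover; do not shove the printer along the desk; leave the label roll inside it and the things around it where they are.

Things in the scene. Friction and masses are not known exactly. Their poses are not given: they have to be found in the camera images.
- printer: grey desktop label printer, 230 deep (own x) x 180 wide (own y) x 120 mm high, about 2.3 kg, standing loose on four rubber feet. Origin: centre of its underside, on the desk; its front faces own -x (towards the robot), z up. The front 65 mm (own x -115 to -50) is a flat control deck, 120 mm above the desk, with the buttons; behind it is an open bay covered by the hinged cover.
- lid (a joint): angle of the cover, rad: 0 fully shut (lying level), grows as it opens, up to 1.4. The cover is a grey plate 153 x 176 x 8 mm with a dark window on its outside, hinged along the printer's rear (own +x) side. Starts between 0.6 and 1.15. The stiff hinge keeps it where it is left; it takes 1 to 4 N at its free edge to push down. No latch: at 0 it rests on its stop.
- lid_hinge (a point): point on the printer straight above the hinge axis (8 mm above it), midway across the width, level with the shut cover's outer face: (105, 0, 129) mm in the printer's frame. The hinge axis, 121 mm above the desk, runs along the printer's y.
- lid_edge (a point): middle of the cover's free front edge on its outer face, 155 mm from the hinge axis along the cover and 8 mm off the axis plane. Its frame turns with the cover: x along the cover towards the hinge, z out of the outer face. Shut, it lies at (-50, 0, 129) mm in the printer's frame.
- lid_liner: black lining plate 148 x 170 x 4 mm over nearly all of the underside of the cover (turns with it; origin in the middle of the hinge axis, x away from the free edge, z out of the cover's outer face). The fingers must not touch it.
- feed (a joint): travel of the feed button, m: 0 out, 0.005 fully pressed. A spring pushes it back; fully down takes about 5 N.
- feed_top (a point): centre of the top of the feed button: a round white cap, 26 mm across, standing 8.5 mm proud of the control deck on the printer's left (+y) half, at (-85, 40, 128.5) mm in the printer's frame. It is pressed straight down.
- pause (a joint): travel of the pause button, m: 0 out, 0.003 fully pressed; to be left alone.
- pause_top (a point): centre of the top of the pause button: a small square white cap, 10 mm across, 6.5 mm proud of the deck on the printer's right (-y) half, at (-85, -40, 126.5) mm in the printer's frame.
- label_roll: white roll of labels, 70 mm across and 110 mm long, lying along the printer's y in the bay under the cover; origin on its underside at half length, about (25, 0, 20) mm in the printer's frame. 0.25 kg, loose; stays where it is.
- reels: stack of six white component reels, 178 mm across, 75 mm high, beside the printer; moves as one piece, origin under its centre. Leave alone.
- carton: small open cardboard box, 130 x 110 x 85 mm, beside the printer; origin under its centre. Leave alone.
- spare_roll: spare roll of labels standing on end, 70 mm across, 60 mm high, with a 25 mm core hole; on the desk beside the printer's front corner, origin under its centre. Leave alone.
- mouse: black computer mouse, 105 x 60 x 32 mm, on the desk beside the printer's front corner; origin under its centre. Leave alone.
Things that resemble listed ones, but are neither listed nor needed, are in the scene too. What is shaped like the label_roll but green or yellow is not meant.

How it is judged:
By the outcome, as a careful person would: the job done as asked, in the order asked, and still so for the second after the job is handed in, with the robot touching nothing.
It also fails if it takes over 45 s, if anything falls off the work surface, if the arm or the gripper's body presses on something with over 40 N, if the wrist force passes 120 N, or if a joint passes its speed limit or range.

### The arm

A 6-joint arm with a two-finger parallel gripper is mounted at the origin on the work surface. World frame = base frame: x ahead of the robot, y to its left, z up, the work surface at z = 0. Lengths are in m, angles in degrees, forces in N, time in s.
With the tool pointing down it reaches from about 0.25 to 0.725 m from the base axis. Payload 9.7 kg.
Tool frame: the origin (TCP) lies midway between the tips of the shut fingers; the grasp point (between the pads) lies 19 mm behind it; z points along the fingers, y is the line along which they close (so a half turn about z gives the same grasp; the last joint's range is limited). The gripper opens to 85 mm and grips with 20 to 120 N. Pads are 22 mm wide; open, the fingers measure 114 mm over their backs; the gripper's body (76 mm by 85 mm) begins 54 mm behind the grasp point. The pads swing forward as they close: fully open they stand 13 mm farther back than shut.
Start: joints at [-65.26, 4.979, 10.078, 95.1, 0, 90], TCP at [0.23, -0.5, 0.231] pointing down, gripper open.
Joint ranges: [-179.16, 179.16], [-48.56, 103.87], [-65.8, 70.77], [-126.05, 130.52], [-82.76, 87.17], [-180, 180]. Speed limits (degrees/s): [127.2, 127.2, 147.25, 180, 180, 180].

### API

Orientations are given as [roll, pitch, yaw] about the fixed x, y, z axes, in that order (R = Rz(yaw) Ry(pitch) Rx(roll)).
In Python, from workcell import readout, imaging, bot, spotter gives the robot as it stands.
- The arm moves only by the shell command python3 -m jog 'ROWS' [FORCE]. ROWS is JSON, a list of rows, each an object with "rotation": the turn, a rotation vector about the world's x, y, z in degrees, a list of three; "translation": the shift along the world's x, y, z in mm, a list of three; "grip": the finger opening in mm, from 0 to 85.4. In form: [{"rotation": [wx, wy, wz], "translation": [dx, dy, dz], "grip": grip}, ...]. A call has 1 to 20 rows; each row is the pose to reach, as a shift and turn from the pose commanded when the call began; what a row does not reach only later rows make up. A row lasts 1/10 s, in which the tool goes at most 50 mm and 8.59 degrees, less where a joint would pass 70% of its speed; a pose out of reach is approached as far as the arm can. A call with a gripper value outside its range is refused whole. The fingers move at their own pace and stop on an object; FORCE is the grip in N (left out, the last holds). Time passes only in rows, so rows that repeat a pose let the fingers close. It gives the time, the measured TCP pose, the force, the opening and the grip force at its end, in the units of the state.
- readout.get_obs(): the state, without advancing time (a new reading comes with each control period).
- imaging.camera(name): name is "side" or "top" or "wrist"; returns (picture, depth): 384x512x3 uint8, red, green, blue; 384x512 float32, m along the optical axis (not along the pixel's ray), 0 where there is no reading.
- imaging.camera_info(name): a dict with "vertical_fov" (degrees; the focal length in pixels is half the picture's height over the tangent of half this angle, whatever the lens; pixels are square), "cx", "cy" (the principal point, pixels), "k1" (the pictures are not rectified: a ray, as slopes to the right and down, at radius r is drawn at 1 + k1 r^2 times it, then the intrinsics apply), "extrinsics" (4x4, takes a point from camera to world coordinates); the wrist camera has in their place "tool_from_camera" (4x4, takes a point from camera to tool coordinates, whose origin is the TCP and whose axes are the flange's). Camera axes: x right, y down, z forward; pixel columns grow to the right and rows downward; lengths in m; the calibration is good to about 2 mm. A picture is of the moment at which its call begins: read the wrist's pose just before it. camera_info takes no time and is no camera call.
- bot.job_done(): hands the job in; it is judged then, once.
Trained networks look in the newest picture that a camera, given by its name, has taken for a name from the list of things; names that differ only in an ending like _2 or _b are one class to them, and where a whole thing is asked for, a point or a joint stands for the part that bears it (a point fixed in the world has none). Each returns a list of dicts, best first, with "confidence" (0 to 1); they miss things now and then, are a little off and sometimes report something else, mostly with a low value. They report only what shows in the picture. A call takes as long as a camera call. They do not tell look-alikes from the thing itself.
- spotter.spot_in(camera, target): "box" ([centre column, centre row, width, height] in pixels, round what is visible of it).
- spotter.mark_of(camera, target): "uv" ([column, row] in pixels: a listed point, or the origin of a listed thing).
The state is a dict: "time": time; "q": joint angles; "qd": joint speeds; "joint_efforts": joint torques, N m; "ee_pos": TCP position; "tcp_rot": TCP orientation; "wrist_force": force on the tool from outside, world axes, zero at the start; "torque": the same for the moment, N m; "opening": finger opening in m; "grasp_force": force on a finger pad.
Only numpy, scipy, OpenCV 4.12 (cv2) and the standard library are available. Lean on these libraries where they do the work, as an engineer would, in place of code of your own. Each camera call takes 0.05 s, during which the arm holds its last target. There are 200 camera calls.

## Working session

There is one attempt and no reset: what is moved stays moved. The work goes in short steps, Python scripts to look and compute and a shell command to move; the robot and the scene stay as the last step left them, time stands still between calls to the robot, and variables do not carry over. Pictures are saved under pics/ and viewed, at most 10 in all, crops included, and the job is handed in when it is done.

```bash
mkdir -p pics
cat > h.py <<'E'
import numpy as np, cv2
from workcell import readout, imaging, bot, spotter
def ray(ci,uv):
    f=192/np.tan(np.radians(ci["vertical_fov"])/2)
    d=(np.array(uv,float)-[ci["cx"],ci["cy"]])/f
    s=d.copy()
    for _ in range(20): s=d/(1+ci["k1"]*(s@s))
    return np.array([s[0],s[1],1.])
def world(ci,uv,z):
    return (np.array(ci["extrinsics"])@np.r_[ray(ci,uv)*z,1])[:3]
def onplane(ci,uv,h):
    E=np.array(ci["extrinsics"]);r=E[:3,:3]@ray(ci,uv);o=E[:3,3]
    return o+r*(h-o[2])/r[2]
E
cat > a.py <<'E'
from h import *
ims=[]
for c in ("side","top"):
    p,d=imaging.camera(c);ci=imaging.camera_info(c);ims.append(p)
    np.savez(f"{c}.npz",p=p,d=d)
    for t in ("lid_hinge","lid_edge","feed_top","pause_top","printer"):
        for r in spotter.mark_of(c,t)[:2]:
            u,v=r["uv"];iu,iv=int(round(u)),int(round(v))
            z=float(np.median(d[max(iv-1,0):iv+2,max(iu-1,0):iu+2])) if 0<=iu<512 and 0<=iv<384 else 0
            print(c,t,round(r["confidence"],2),np.round([u,v]),world(ci,(u,v),z).round(3),"z",round(z,3))
for n,p in zip(("side","top"),ims): cv2.imwrite(f"pics/{n}1.png",cv2.resize(p[:,:,::-1],(768,576)))
print(readout.get_obs()["time"])
E
python3 a.py
```

```text
side lid_hinge 0.72 [238. 142.] [ 0.7   -0.057  0.127] z 1.281
side lid_edge 0.61 [265. 132.] [ 0.597 -0.042  0.217] z 1.174
side feed_top 0.51 [278. 175.] [0.523 0.01  0.122] z 1.186
side printer 0.81 [263. 186.] [0.547 0.059 0.107] z 1.174
top lid_edge 0.97 [302. 173.] [ 0.587 -0.041  0.228] z 1.046
top lid_edge 0.58 [279. 211.] [0.511 0.011 0.127] z 1.136
top feed_top 0.44 [278. 210.] [0.513 0.013 0.129] z 1.134
top pause_top 0.43 [290. 178.] [ 0.598 -0.023  0.086] z 1.189
top printer 0.83 [297. 182.] [ 0.59  -0.041  0.079] z 1.195
0.6
```

View pics/side1.png

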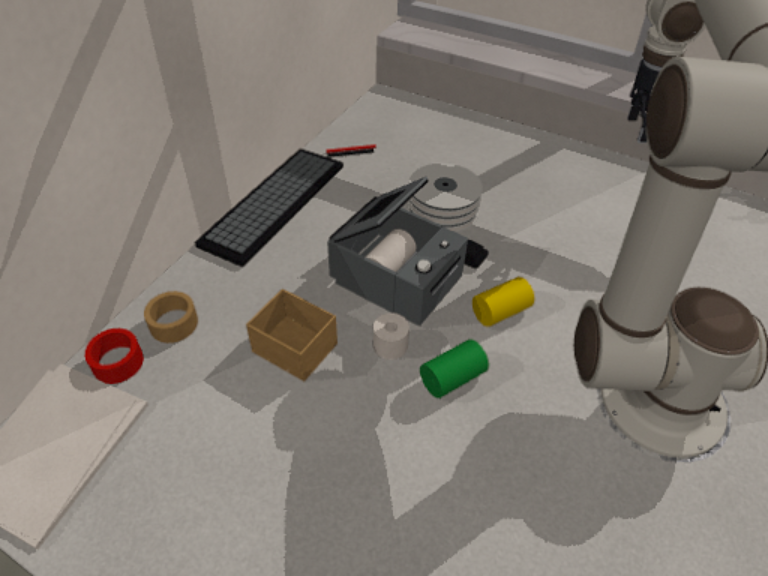

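View pics/top1.png

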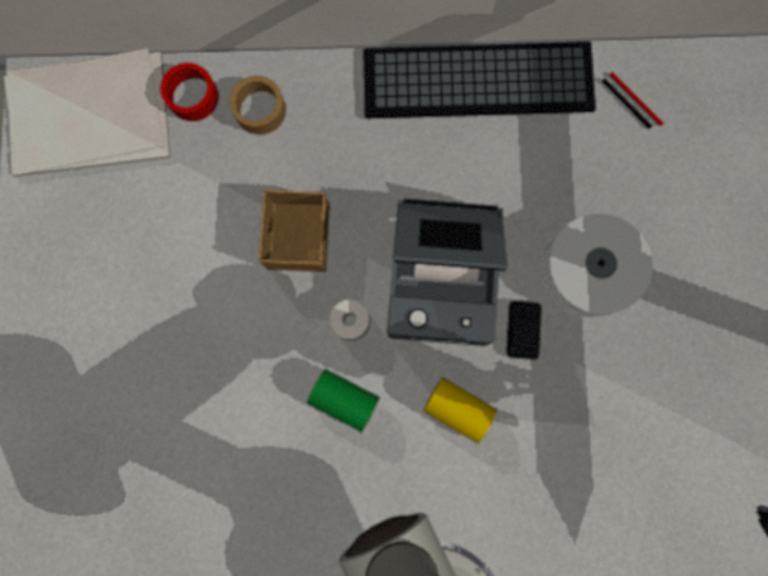

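Both views agree: the feed cap is at about (279,212) and the pause cap at (311,215) in raw top pixels, the cover's free edge is at about (300,176), and the hinge is at the rear. I'll refine the printer's pose and lid angle from these.

```bash
cat > b.py <<'E'
from h import *
z=np.load("top.npz");p=z["p"];d=z["d"];ci=imaging.camera_info("top")
def cap(u,v,h,R):
    g=p[v-R:v+R+1,u-R:u+R+1].min(2).astype(float);w=g>110
    yy,xx=np.nonzero(w);return onplane(ci,(xx.mean()+u-R,yy.mean()+v-R),h),w.sum()
F,n1=cap(279,212,.1285,9);P,n2=cap(311,215,.1265,6)
print(F.round(4),n1,P.round(4),n2,"dist",np.linalg.norm(F-P))
v=F[:2]-P[:2];yaw=np.arctan2(-v[0],v[1]);print("yaw",np.degrees(yaw))
X=np.array([np.cos(yaw),np.sin(yaw)]);Y=np.array([-X[1],X[0]])
O=(F[:2]+P[:2])/2+.085*X;print("printer",O.round(4))
# points in printer frame
pts=[]
for r in range(128,240):
  for c in range(255,345):
    if d[r,c]>0:
      w=world(ci,(c,r),d[r,c]);q=w[:2]-O;pts.append([q@X,q@Y,w[2]])
a=np.array(pts);dk=a[(a[:,0]<-.06)&(a[:,0]>-.11)&(abs(a[:,1])<.02)];print("deck z",np.median(dk[:,2]))
l=a[(a[:,2]>.14)&(abs(a[:,1])<.085)&(a[:,0]>-.1)&(a[:,0]<.1)]
k=np.polyfit(l[:,0],l[:,2],1);print("lid fit",k,np.degrees(np.arctan(-k[0])),len(l),l[:,0].min(),l[:,2].max(), "z at .105",np.polyval(k,.105))
th=np.arctan(-k[0])
for t in np.linspace(th,0,6):
  e=np.array([.105-.155*np.cos(t)+.008*np.sin(t),.121+.155*np.sin(t)+.008*np.cos(t)])
  f=np.array([.105-.135*np.cos(t)+.008*np.sin(t),.121+.135*np.sin(t)+.008*np.cos(t)])
  print(round(np.degrees(t),1),"edge",(O+e[0]*X).round(4),e[1].round(4),"20mm in",(O+f[0]*X).round(4),f[1].round(4))
o=readout.get_obs();print(o["ee_pos"],o["tcp_rot"],o["wrist_force"])
E
python3 b.py
```

```text
[0.5087 0.0119 0.1285] 80 [ 0.4994 -0.0673  0.1265] 12 dist 0.07978291772673958
yaw -6.747955388787894
printer [ 0.5885 -0.0377]
deck z 0.11972364121428525
lid fit [-0.85517718  0.22458562] 40.536306519194575 2584 -0.01105689109483764 0.23361480600688922 z at .105 0.13479202004023938
40.5 edge [ 0.5809 -0.0368] 0.2278 20mm in [ 0.596  -0.0386] 0.2148
32.4 edge [ 0.5671 -0.0351] 0.2109 20mm in [ 0.5838 -0.0371] 0.2001
24.3 edge [ 0.5557 -0.0338] 0.1921 20mm in [ 0.5738 -0.0359] 0.1839
16.2 edge [ 0.5472 -0.0328] 0.172 20mm in [ 0.5662 -0.035 ] 0.1664
8.1 edge [ 0.5415 -0.0321] 0.1508 20mm in [ 0.5611 -0.0344] 0.148
0.0 edge [ 0.5388 -0.0318] 0.129 20mm in [ 0.5587 -0.0341] 0.129
[ 0.23019214 -0.4995008   0.23129361] [ 1.79999261e+02 -8.74062072e-04  2.47429911e+01] [-0.22898953 -0.33358574 -0.08233618]
```

```bash
python3 -m jog '[{"rotation":[0,0,0],"translation":[0,0,50],"grip":0},{"rotation":[0,0,0],"translation":[0,0,70],"grip":0},{"rotation":[0,0,-31.5],"translation":[366,461,70],"grip":0},{"rotation":[0,0,-31.5],"translation":[366,461,70],"grip":0},{"rotation":[0,0,-31.5],"translation":[366,461,70],"grip":0},{"rotation":[0,0,-31.5],"translation":[366,461,70],"grip":0},{"rotation":[0,0,-31.5],"translation":[366,461,70],"grip":0},{"rotation":[0,0,-31.5],"translation":[366,461,70],"grip":0},{"rotation":[0,0,-31.5],"translation":[366,461,70],"grip":0},{"rotation":[0,0,-31.5],"translation":[366,461,70],"grip":0},{"rotation":[0,0,-31.5],"translation":[366,461,70],"grip":0},{"rotation":[0,0,-31.5],"translation":[366,461,70],"grip":0},{"rotation":[0,0,-31.5],"translation":[366,461,70],"grip":0},{"rotation":[0,0,-31.5],"translation":[366,461,70],"grip":0},{"rotation":[0,0,-31.5],"translation":[366,461,70],"grip":0},{"rotation":[0,0,-31.5],"translation":[366,461,70],"grip":0},{"rotation":[0,0,-31.5],"translation":[366,461,70],"grip":0},{"rotation":[0,0,-31.5],"translation":[366,461,70],"grip":0}]' 30
python3 - <<'E'
from h import *
print(readout.get_obs()["wrist_force"])
E
```

```text
time: 2.4
ee_pos: [0.5941, -0.0542, 0.302]
tcp_rot: [-179.4, -0.0, -5.4]
wrist_force: [0.7, -0.1, 0.2]
opening: -0.0001
grasp_force: 0.0
[ 0.72671537 -0.08070479  0.22920659]
```

```bash
python3 -m jog '[{"rotation":[0,0,0],"translation":[0,0,-20],"grip":0},{"rotation":[0,0,0],"translation":[0,0,-45],"grip":0},{"rotation":[0,0,0],"translation":[0,0,-65],"grip":0},{"rotation":[0,0,0],"translation":[0,0,-76],"grip":0},{"rotation":[0,0,0],"translation":[0,0,-86],"grip":0},{"rotation":[0,0,0],"translation":[-6,1,-94],"grip":0},{"rotation":[0,0,0],"translation":[-12,1,-101],"grip":0},{"rotation":[0,0,0],"translation":[-17,2,-109],"grip":0},{"rotation":[0,0,0],"translation":[-22,3,-117],"grip":0},{"rotation":[0,0,0],"translation":[-26,3,-126],"grip":0},{"rotation":[0,0,0],"translation":[-30,4,-135],"grip":0},{"rotation":[0,0,0],"translation":[-32,4,-144],"grip":0},{"rotation":[0,0,0],"translation":[-35,4,-153],"grip":0},{"rotation":[0,0,0],"translation":[-36,4,-159],"grip":0},{"rotation":[0,0,0],"translation":[-37,4,-165],"grip":0},{"rotation":[0,0,0],"translation":[-37,4,-168],"grip":0},{"rotation":[0,0,0],"translation":[-37,4,-168],"grip":0}]'
```

```text
time: 4.1
ee_pos: [0.5575, -0.0491, 0.1327]
tcp_rot: [-179.4, 0.1, -5.3]
wrist_force: [0.3, 0.4, -0.0]
opening: -0.0002
grasp_force: 0.0
```

```bash
python3 -m jog '[{"rotation":[0,0,0],"translation":[0,0,-2],"grip":0},{"rotation":[0,0,0],"translation":[0,0,-3.5],"grip":0},{"rotation":[0,0,0],"translation":[0,0,-5],"grip":0},{"rotation":[0,0,0],"translation":[0,0,-5],"grip":0}]'
cat > c.py <<'E'
from h import *
import sys
p,d=imaging.camera("side");cv2.imwrite(f"pics/{sys.argv[1]}.png",cv2.resize(p[90:230,190:360,::-1],None,fx=4,fy=4,interpolation=cv2.INTER_CUBIC))
print(readout.get_obs()["wrist_force"])
E
python3 c.py side2
```

```text
time: 4.5
ee_pos: [0.5578, -0.0491, 0.129]
tcp_rot: [-179.4, -0.0, -5.3]
wrist_force: [-2.2, -0.2, 6.5]
opening: 0.0002
grasp_force: 3.0
[-2.49631058 -0.0914914   4.98178124]
```

View pics/side2.png

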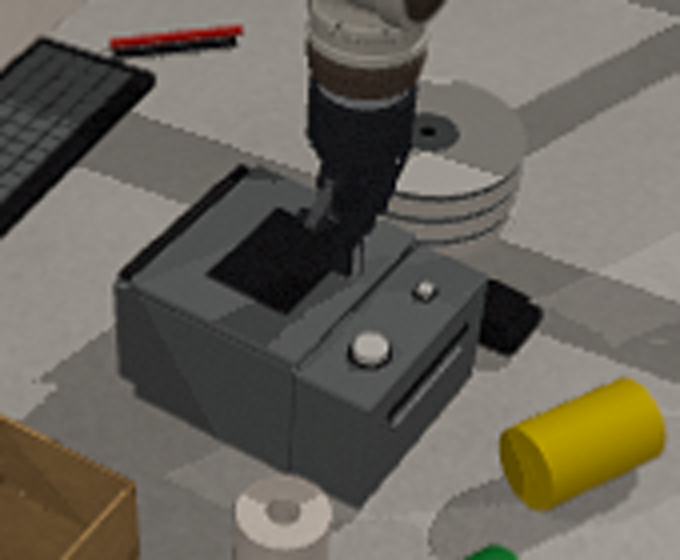

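The cover lies level, with the fingers on its window near the free edge. I'll press a bit more to seat it, then lift and check.

```bash
python3 -m jog '[{"rotation":[0,0,0],"translation":[0,0,-2],"grip":0},{"rotation":[0,0,0],"translation":[0,0,-3],"grip":0},{"rotation":[0,0,0],"translation":[0,0,-3],"grip":0}]'
python3 -m jog '[{"rotation":[0,0,0],"translation":[0,0,10],"grip":0},{"rotation":[0,0,0],"translation":[0,0,50],"grip":0},{"rotation":[0,0,0],"translation":[0,0,90],"grip":0},{"rotation":[0,0,0],"translation":[-90,-150,120],"grip":0},{"rotation":[0,0,0],"translation":[-90,-150,120],"grip":0},{"rotation":[0,0,0],"translation":[-90,-150,120],"grip":0},{"rotation":[0,0,0],"translation":[-90,-150,120],"grip":0},{"rotation":[0,0,0],"translation":[-90,-150,120],"grip":0}]'
cat > d.py <<'E'
from h import *
import sys
p,d=imaging.camera("top");np.savez("top.npz",p=p,d=d);ci=imaging.camera_info("top")
cv2.imwrite(f"pics/{sys.argv[1]}.png",cv2.resize(p[110:250,210:380,::-1],None,fx=4,fy=4,interpolation=cv2.INTER_CUBIC))
def cap(u,v,h,R):
    w=p[v-R:v+R+1,u-R:u+R+1].min(2)>110
    yy,xx=np.nonzero(w);return onplane(ci,(xx.mean()+u-R,yy.mean()+v-R),h)
F=cap(279,212,.1285,9);P=cap(311,215,.1265,6);print(F.round(4),P.round(4))
v=F[:2]-P[:2];yaw=np.arctan2(-v[0],v[1]);X=np.array([np.cos(yaw),np.sin(yaw)]);Y=np.array([-X[1],X[0]]);O=(F[:2]+P[:2])/2+.085*X
print(np.degrees(yaw),O)
b={}
for r in range(128,240):
  for c in range(255,345):
    if d[r,c]>0:
      w=world(ci,(c,r),d[r,c]);q=w[:2]-O;x,y=q@X,q@Y
      if abs(y)<.08: b.setdefault(int(np.floor(x/.02)),[]).append(w[2])
for k in sorted(b):print(round(k*.02,2),np.median(b[k]).round(4),end=" | ")
E
python3 d.py top2
```

```text
time: 4.85
ee_pos: [0.5579, -0.0492, 0.1287]
tcp_rot: [-179.4, -0.2, -5.4]
wrist_force: [-10.4, 0.9, 24.2]
opening: -0.0
grasp_force: 11.9
time: 5.65
ee_pos: [0.4666, -0.2018, 0.2464]
tcp_rot: [-179.4, -0.1, -5.6]
wrist_force: [0.2, 0.7, -0.6]
opening: 0.0002
grasp_force: 0.0
[0.5083 0.0121 0.1285] [ 0.4997 -0.067   0.1265]
-6.236030707772623 [ 0.58847983 -0.03666901]
-0.16 -0.0001 | -0.14 -0.0 | -0.12 0.1161 | -0.1 0.1205 | -0.08 0.12 | -0.06 0.1227 | -0.04 0.1286 | -0.02 0.1291 | 0.0 0.1293 | 0.02 0.1292 | 0.04 0.1291 | 0.06 0.1287 | 0.08 0.1287 | 0.1 0.1261 | 0.14 0.0001 | 0.16 -0.0007 |
```

View pics/top2.png

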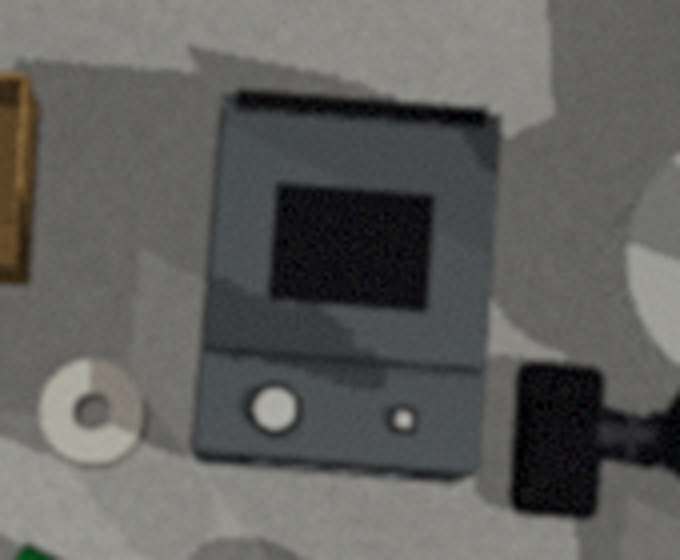

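The cover reads level at 0.129 all along and the printer hasn't moved (feed cap at crop (274,410)). Next I'll go to the feed button.

```bash
python3 -m jog '[{"rotation":[0,0,0],"translation":[42,214,0],"grip":0},{"rotation":[0,0,0],"translation":[42,214,0],"grip":0},{"rotation":[0,0,0],"translation":[42,214,0],"grip":0},{"rotation":[0,0,0],"translation":[42,214,0],"grip":0},{"rotation":[0,0,0],"translation":[42,214,0],"grip":0},{"rotation":[0,0,0],"translation":[42,214,0],"grip":0},{"rotation":[0,0,0],"translation":[42,214,-50],"grip":0},{"rotation":[0,0,0],"translation":[42,214,-90],"grip":0},{"rotation":[0,0,0],"translation":[42,214,-105],"grip":0},{"rotation":[0,0,0],"translation":[42,214,-105],"grip":0},{"rotation":[0,0,0],"translation":[42,214,-105],"grip":0}]'
```

```text
time: 6.8
ee_pos: [0.5082, -0.0166, 0.141]
tcp_rot: [-178.1, 0.0, -2.9]
wrist_force: [1.0, 0.5, -0.5]
opening: -0.0002
grasp_force: 0.0
```

```bash
python3 -m jog '[{"rotation":[0,0,0],"translation":[0,0,0],"grip":0},{"rotation":[0,0,0],"translation":[0,0,0],"grip":0},{"rotation":[0,0,0],"translation":[0,0,0],"grip":0}]'
python3 - <<'E'
from h import *
o=readout.get_obs();print(o["q"],o["qd"],o["joint_efforts"],o["ee_pos"],o["tcp_rot"])
E
```

```text
time: 7.1
ee_pos: [0.5087, -0.016, 0.1414]
tcp_rot: [-178.1, -0.1, -2.8]
wrist_force: [0.4, 0.1, -0.1]
opening: -0.0002
grasp_force: 0.0
[ -2.89146047  -1.56908509  -6.58615031  84.92402956   1.9495175
 179.94528518] [ 0.05212048  0.06799551 -0.50293821 -0.12760873  0.04496093  0.05424574] [-8.62424076e-02 -4.53977394e+01  4.71905565e+01  5.56844752e-03
  1.06846460e-01  1.03552826e-03] [ 0.50874843 -0.01598831  0.14139902] [-1.78050540e+02 -6.07665360e-02 -2.83677729e+00]
```

Joint 6 hit its 180° limit; turning the tool +23° about z frees it.

```bash
python3 -m jog '[{"rotation":[0,0,0],"translation":[0,0,15],"grip":0},{"rotation":[-2,0,8],"translation":[0,10,15],"grip":0},{"rotation":[-2,0,16],"translation":[0,28,15],"grip":0},{"rotation":[-2,0,23],"translation":[0,28,15],"grip":0},{"rotation":[-2,0,23],"translation":[0,28,5],"grip":0},{"rotation":[-2,0,23],"translation":[0,28,0],"grip":0},{"rotation":[-2,0,23],"translation":[0,28,0],"grip":0},{"rotation":[-2,0,23],"translation":[0,28,0],"grip":0}]'
```

```text
time: 7.9
ee_pos: [0.5081, 0.0119, 0.1402]
tcp_rot: [180.0, 0.4, 20.0]
wrist_force: [0.4, -0.4, 0.8]
opening: 0.0
grasp_force: 0.0
```

```bash
python3 -m jog '[{"rotation":[0,0,0],"translation":[0,0,-8],"grip":0},{"rotation":[0,0,0],"translation":[0,0,-12],"grip":0},{"rotation":[0,0,0],"translation":[0,0,-15],"grip":0},{"rotation":[0,0,0],"translation":[0,0,-17],"grip":0},{"rotation":[0,0,0],"translation":[0,0,-18],"grip":0},{"rotation":[0,0,0],"translation":[0,0,-18],"grip":0},{"rotation":[0,0,0],"translation":[0,0,-18],"grip":0}]'
```

```text
time: 8.6
ee_pos: [0.5083, 0.012, 0.1234]
tcp_rot: [180.0, 0.3, 20.2]
wrist_force: [-3.6, -1.0, 10.1]
opening: 0.0005
grasp_force: 4.8
```

Full depth was reached: 0.1234 at 10 N, above the 5 N spring. I'll press slightly harder to be sure, then release.

```bash
python3 -m jog '[{"rotation":[0,0,0],"translation":[0,0,-1.5],"grip":0},{"rotation":[0,0,0],"translation":[0,0,-1.5],"grip":0}]'
python3 -m jog '[{"rotation":[0,0,0],"translation":[0,0,8],"grip":0},{"rotation":[0,0,0],"translation":[0,0,50],"grip":0},{"rotation":[0,0,0],"translation":[0,0,100],"grip":0},{"rotation":[0,0,0],"translation":[-60,-150,150],"grip":0},{"rotation":[0,0,0],"translation":[-60,-200,150],"grip":0},{"rotation":[0,0,0],"translation":[-60,-200,150],"grip":0},{"rotation":[0,0,0],"translation":[-60,-200,150],"grip":0},{"rotation":[0,0,0],"translation":[-60,-200,150],"grip":0},{"rotation":[0,0,0],"translation":[-60,-200,150],"grip":0}]'
python3 d.py top3
```

```text
time: 8.8
ee_pos: [0.5083, 0.012, 0.1231]
tcp_rot: [179.9, 0.2, 20.2]
wrist_force: [-7.3, -1.3, 18.4]
opening: -0.0001
grasp_force: 9.0
time: 9.7
ee_pos: [0.4477, -0.1898, 0.2712]
tcp_rot: [180.0, 0.3, 20.0]
wrist_force: [1.3, 0.2, -0.7]
opening: -0.0003
grasp_force: 0.0
[0.5073 0.0124 0.1285] [ 0.4994 -0.0673  0.1265]
-5.693950032758748 [ 0.58792012 -0.03585503]
-0.16 -0.0 | -0.14 -0.0 | -0.12 0.1152 | -0.1 0.1201 | -0.08 0.1202 | -0.06 0.1219 | -0.04 0.1285 | -0.02 0.1293 | 0.0 0.1292 | 0.02 0.1293 | 0.04 0.1292 | 0.06 0.1288 | 0.08 0.1286 | 0.1 0.1265 | 0.12 0.121 | 0.14 0.0003 | 0.16 -0.0001 |
```

View pics/top3.png

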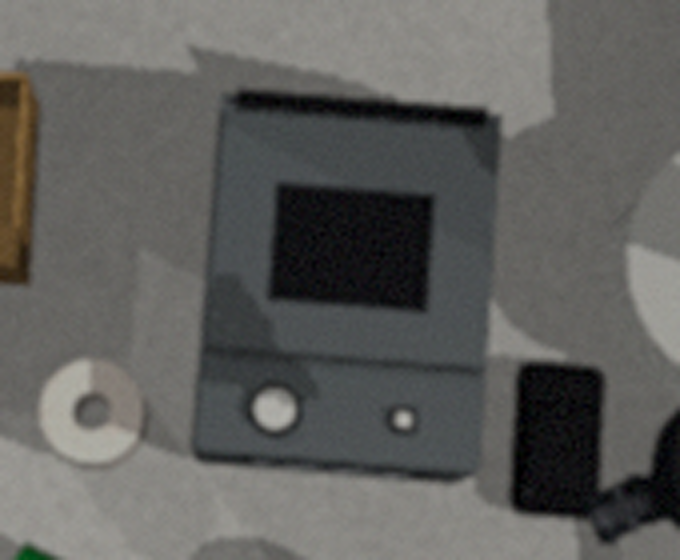

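The cover is shut and level, the feed cap is back out at (274,410), and everything else is where it was. The arm is clear, so I'll hand the job in.

```bash
python3 -c "
from workcell import bot
print(bot.job_done())"
```

```text
the job is handed in; nothing more can be done
None
```

I pushed the cover fully shut from outside, then pressed the feed button right down and released it; the pause button wasn't touched, nothing around the printer moved, and the job is handed in at about 10 s.

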